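Push-and-turn spindle cap

TASK

The brass winged cap on the spindle housing is held by a push-and-turn lock: press it down firmly against its spring until it bottoms, turn it about a quarter turn anticlockwise (seen from above) while it is down, and lift it off. Then set it down gently (no dropping), upright on its flat underside, in the middle of the grey enamel dish and let go. Never load the cap with more than 40 N against the housing, and leave the tube cup, the gear segment and the punch where they are.

Things in the scene. Friction and masses are not known exactly. Their poses are not given: they have to be found in the camera images.
- cap: Brass winged cap, 72 mm high, 0.25 to 0.4 kg. Origin at the centre of its flat underside, z up. Round skirt 48 mm across, 30 mm high; at its foot two lugs (10 mm wide, 6 mm thick, flush with the underside) stick out along +x and -x to 34 mm from the axis. On top a flat upright wing, 44 mm long (x), 14 mm thick (y), from 30 to 72 mm above the underside.
- cap_grip (a point): Centre of the cap's wing, on its axis, 51 mm above the cap's underside; axes as the cap's. Grip the wing's two flat faces across y (14 mm).
- housing: Grey fixed spindle housing on the bench, origin at the centre of its underside. Square flange 130 x 130 x 12 mm, drum 92 mm across, and at its +x and -x sides two iron hooks, 26 mm wide, reaching in over the cap's lugs to 27 mm from the axis; hook tops 80 mm above the bench. At the start the cap's x axis lies along the housing's.
- lock (a point): On the housing's axis, 66 mm above the bench, where the cap's underside starts. A spring plunger pushes the cap up with 7 N, plus 0.6 N per mm pressed. A tooth on each hook blocks turning until the lugs are below it: 2 to 13 mm down, unknown and different each time. 1.5 mm deeper a hard ledge stops the lugs: the push then rises sharply past the spring's 16 N at most.
- hook (a point): Middle of the underside of the hook at the housing's +x side, 72 mm above the bench. Pressed below the teeth, the cap turns anticlockwise only (clockwise is blocked) and must stay down for the first 45 degrees; turned 60 to 120 degrees, its lugs are clear of the hooks and it lifts straight out. The plunger rises 3 mm after it.
- dish: Loose round grey enamel dish, 160 mm across the rim, 16 mm high, 0.5 kg, origin at the centre of its underside. Flat inner floor 138 mm in diameter, 4 mm above the bench.
- dish_floor (a point): Centre of the dish's inner floor (its upper face).
- tubecup: Tall grey enamel tube cup, 58 mm in diameter, 100 mm high, standing on the bench; origin at the centre of its underside. Leave alone.
- gear: Heavy bronze gear segment lying flat, a toothed sector of 86 mm radius, 20 mm high; origin at the underside of its hub, the sector opens along +x. Leave alone.
- punch: Square steel punch lying on the bench, 115 mm long along x, 11 mm thick; origin under its body. Leave alone.
There are look-alikes about, which are no part of the job. There is more than one size of the housing; the one meant has the size given above.

How it is judged (in metres and radians):
On the way, in this order (a step that is already met when the one before it is completed fails the run):
1. the cap is turned out of its lock while still in the housing (angle between the x axis of cap and the x axis of housing, either way round above 0.85 rad and horizontal distance between cap and housing below 0.012 m and z of cap in the frame of housing below 0.076 m), for 0.1 s.
2. the cap is lifted clear of the housing (z of cap in the frame of housing above 0.09 m), for 0.1 s.
At the end, for the whole second after the job is handed in: The cap stands upright (within 0.08 rad) on its underside on the floor of the dish, its axis within 35 mm of the dish's centre, the dish flat on the bench, both at rest and released (horizontal distance between cap and dish_floor below 0.035 m and z of cap in the frame of dish_floor between -0.004 and 0.004 m and angle between cap's own z axis and vertical below 0.08 rad and angle between dish's own z axis and vertical below 0.05 rad and height (world z) of dish below 0.005 m and linear speed of each of cap, dish below 0.02 m/s); the robot touches nothing.
It fails at once if the cap is loaded with more than 40 N against the housing (lock forced or pressed too hard) (contact force between cap and housing above 40 N).
It fails at once if the cap strikes or presses the dish with more than 90 N (rammed) (contact force between cap and dish above 90 N).
It fails at once if the cap is dropped into the dish: let go more than 10 mm above its floor (contact force between cap and the fingers below 0.05 N and horizontal distance between cap and dish_floor below 0.1 m and z of cap in the frame of dish_floor above 0.01 m and angle between dish's own z axis and vertical below 0.3 rad).
It fails at once if the tube cup, the gear segment or the punch is disturbed (moved more than 20 mm) (distance of any of tubecup, gear, punch from where it was at the start of the episode above 0.02 m).
It also fails if it takes over 72 s, if anything falls off the work surface, if the arm or the gripper's body presses on something with over 40 N, if the wrist force passes 120 N, or if a joint passes its speed limit or range.

ROBOT

A 7-joint arm with a two-finger parallel gripper is mounted at the origin on the work surface. World frame = base frame: x ahead of the robot, y to its left, z up, the work surface at z = 0. Lengths are in mm, angles in rad, forces in N, time in s.
With the tool pointing down it reaches from about 400 to 875 mm from the base axis. Payload 4.4 kg.
Tool frame: the origin (TCP) lies midway between the tips of the shut fingers; the grasp point (between the pads) lies 19 mm behind it; z points along the fingers, y is the line along which they close (so a half turn about z gives the same grasp; the last joint's range is limited). The gripper opens to 85 mm and grips with 20 to 120 N. Pads are 22 mm wide; open, the fingers measure 114 mm over their backs; the gripper's body (76 mm by 85 mm) begins 54 mm behind the grasp point. The pads swing forward as they close: fully open they stand 13 mm farther back than shut.
Start: joints at [-1.319, 0.628, 0.038, 1.517, -0.027, 0.996, -0.02], TCP at [203.087, 617.474, 231.313] pointing down, gripper open.
Joint ranges: [-3.06, 3.06], [-0.37, 2.12], [-1.25, 1.32], [0.18, 2.47], [-1.1, 4.24], [0.23, 1.98], [-2.94, 2.94]. Speed limits (rad/s): [2.57, 2.57, 3.14, 3.14, 3.14, 3.14, 3.14].

INTERFACE

Orientations are given as [roll, pitch, yaw] about the fixed x, y, z axes, in that order (R = Rz(yaw) Ry(pitch) Rx(roll)).
In Python, from cell import ctrl gives the robot as it stands.
- The arm moves only by the shell command python3 -m handwheel 'ROWS'. ROWS is JSON, a list of rows, each a list of 3 entries, a list of its own where there are three numbers: the turn, a rotation vector about the tool's x, y, z in degrees, then the shift along the tool's x, y, z in m, then the closure, from 0 (fully open) to 1 (shut). A call has 1 to 5 rows; each row shifts and turns the commanded pose from where the row before left it, along the tool's axes as they then stand; what a row does not reach is not made up. A row lasts 1/12 s, in which the tool goes at most 41.7 mm and 7.16 degrees, less where a joint would pass 70% of its speed; a pose out of reach is approached as far as the arm can. A call is refused whole if a number of a shift passes 0.0417 or a number of a turn 7.16, either way. A call with a gripper value outside its range is refused whole. The fingers move at their own pace and stop on an object; the grip force is fixed at half the most. Time passes only in rows, so rows that do not move let the fingers close. It gives the time, the measured TCP pose, the force, the opening and the grip force at its end, in the units of the state.
- ctrl.read_state(): the state, without advancing time (a new reading comes with each control period).
- ctrl.get_image(name): name is "scene" or "top" or "wrist"; returns a dict with "pixels" (480x640x3 uint8, red, green, blue), "fx", "fy", "cx", "cy" (pixels), "pose" (4x4, takes a point from camera to world coordinates); the wrist camera has in their place "T_tool_cam" (4x4, takes a point from camera to tool coordinates, whose origin is the TCP and whose axes are the flange's). Camera axes: x right, y up, looking along -z (the intrinsics and any distortion apply to the point x, -y, -z); pixel columns grow to the right and rows downward; lengths in mm; the calibration is good to about 2 mm. A picture is of the moment at which its call begins: read the wrist's pose just before it. There is no depth.
- ctrl.finish_job(): hands the job in; it is judged then, once.
The state is a dict: "clock": time; "qpos": joint angles; "qd": joint speeds; "tau": joint torques, N m; "eef_pos": TCP position; "tool_rot": TCP orientation; "force": force on the tool from outside, world axes, zero at the start; "torque": the same for the moment, N m; "width": finger opening in mm; "gripper_force": force on a finger pad.
Only numpy, scipy, OpenCV 4.12 (cv2) and the standard library are available. Lean on these libraries where they do the work, as an engineer would, in place of code of your own. Each camera call takes 0.05 s, during which the arm holds its last target. There are 200 camera calls.

## Working session

There is one attempt and no reset: what is moved stays moved. The work goes in short steps, Python scripts to look and compute and a shell command to move; the robot and the scene stay as the last step left them, time stands still between calls to the robot, and variables do not carry over. Pictures are saved under pics/ and viewed, at most 10 in all, crops included, and the job is handed in when it is done.

```bash
mkdir -p pics; ls; python3 - <<'E'
from cell import ctrl
import cv2,numpy as np
s=ctrl.read_state();print({k:np.round(v,3).tolist() for k,v in s.items()})
for n in("top","scene"):
    i=ctrl.get_image(n);cv2.imwrite(f"pics/{n}0.png",i["pixels"][:,:,::-1])
    print({k:np.round(v,2).tolist() for k,v in i.items() if k!="pixels"})
E
```

```text
pics
{'clock': 0.0, 'qpos': [-1.319, 0.629, 0.038, 1.518, -0.027, 0.996, -0.02], 'qd': [-0.0, -0.0, 0.0, 0.001, -0.001, -0.001, 0.0], 'tau': [-0.002, -56.34, 1.226, -19.345, 0.011, 0.011, -0.0], 'eef_pos': [202.879, 616.876, 230.419], 'tool_rot': [-3.14, 0.0, 2.824], 'force': [0.455, -0.418, 0.485], 'torque': [0.001, 0.025, -0.014], 'gripper_force': 0.0, 'width': 85.263}
{'fx': 599.42, 'fy': 599.42, 'cx': 322.66, 'cy': 243.44, 'pose': [[0.01, 0.98, -0.18, 441.59], [-1.0, 0.02, 0.02, 112.11], [0.03, 0.18, 0.98, 1143.85], [0.0, 0.0, 0.0, 1.0]]}
{'fx': 478.47, 'fy': 478.47, 'cx': 326.54, 'cy': 241.52, 'pose': [[-0.42, -0.53, 0.74, 1277.12], [0.91, -0.25, 0.34, 414.77], [0.01, 0.81, 0.58, 595.57], [0.0, 0.0, 0.0, 1.0]]}
```

View pics/top0.png

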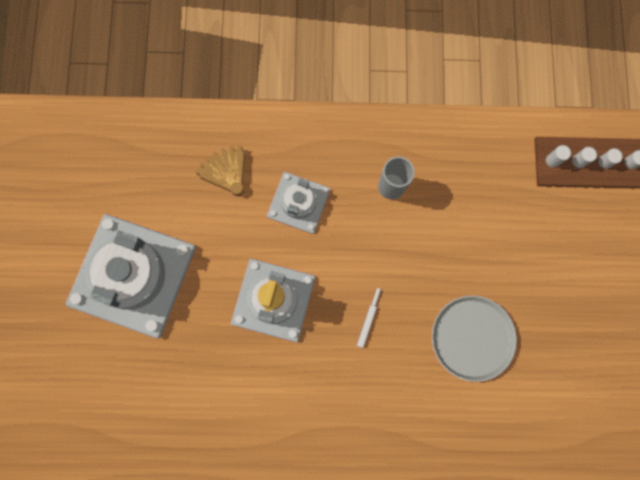

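View pics/scene0.png

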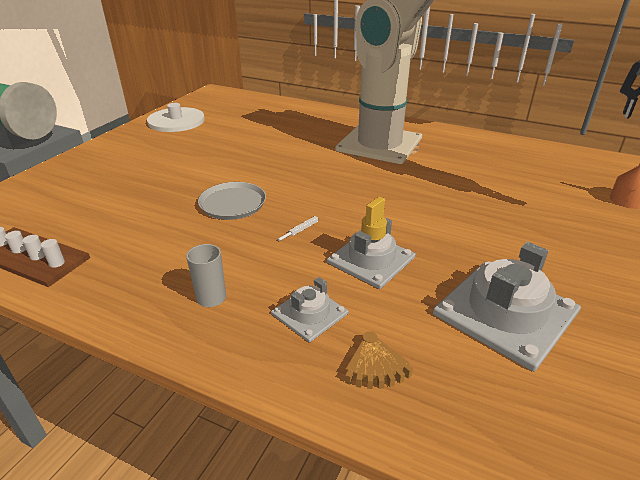

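The top view shows three housings: small at (300,203), large at (130,275) and middle at (273,300), which carries the brass cap at (270,294). The middle flange is about 66 px, or 130 mm, so it fits. The dish is at (475,338), tube cup at (396,178), gear at (226,170) and punch at (369,318). I'll measure and confirm in a crop.

```bash
cat > h.py <<'E'
from cell import ctrl
import cv2,numpy as np
from scipy.spatial.transform import Rotation as R
def cast(i,uv,z,pose=None):
    P=i["pose"] if pose is None else pose
    P=np.array(P); uv=np.atleast_2d(uv).astype(float)
    d=np.c_[(uv[:,0]-i["cx"])/i["fx"],-(uv[:,1]-i["cy"])/i["fy"],-np.ones(len(uv))]@P[:3,:3].T
    return P[:3,3]+d*((z-P[2,3])/d[:,2])[:,None]
def proj(i,p,pose=None):
    P=np.array(i["pose"] if pose is None else pose)
    c=(np.atleast_2d(p)-P[:3,3])@P[:3,:3]
    return np.c_[i["cx"]-i["fx"]*c[:,0]/c[:,2],i["cy"]+i["fy"]*c[:,1]/c[:,2]]
def big(m,c=None):
    cs,_=cv2.findContours(m.astype(np.uint8),cv2.RETR_EXTERNAL,cv2.CHAIN_APPROX_NONE)
    return max(cs,key=cv2.contourArea)
def wrist():
    s=ctrl.read_state();i=ctrl.get_image("wrist")
    T=np.eye(4);T[:3,:3]=R.from_euler("xyz",s["tool_rot"]).as_matrix();T[:3,3]=s["eef_pos"]
    i["pose"]=T@np.array(i["T_tool_cam"]);return s,i
E
python3 - <<'E'
from h import *
i=ctrl.get_image("top");im=i["pixels"];hsv=cv2.cvtColor(im,cv2.COLOR_RGB2HSV)
g=(hsv[...,1]<75)&(hsv[...,2]>60)
def sub(m,x0,y0,x1,y1):
    o=np.zeros_like(m);o[y0:y1,x0:x1]=m[y0:y1,x0:x1];return o
c=big(sub(g,215,245,330,355))
box=cv2.boxPoints(cv2.minAreaRect(c));w=cast(i,box,12)[:,:2]
print("flange px",box.round(1).tolist(),"w",w.round(1).tolist(),"ctr",w.mean(0),"sides",np.linalg.norm(np.diff(w,axis=0),axis=1))
e=np.diff(w,axis=0);print("yaw",np.degrees(np.arctan2(e[:,1],e[:,0])))
c=big(sub(g,420,285,530,395));w=cast(i,c[:,0],16)[:,:2].astype(np.float32)
print("dish",cv2.minEnclosingCircle(w),cv2.fitEllipse(w))
b=(hsv[...,1]>170)&(hsv[...,0]>19)&(hsv[...,0]<32)&(hsv[...,2]>120)
c=big(sub(b,240,270,300,320));print("wing px",cv2.minAreaRect(c));w=cast(i,cv2.boxPoints(cv2.minAreaRect(c)),138)[:,:2]
print(w.mean(0),w.tolist())
t=cast(i,[[278,279],[265,317]],80);print("hooks",t)
cv2.imwrite("pics/crop.png",cv2.resize(im[245:355,215:335,::-1],None,fx=5,fy=5,interpolation=cv2.INTER_CUBIC))
E
```

```text
flange px [[229.89999389648438, 324.1000061035156], [248.0, 257.29998779296875], [315.29998779296875, 275.5], [297.20001220703125, 342.29998779296875]] w [[496.1, 256.4], [623.0, 227.5], [590.3, 98.5], [464.4, 130.1]] ctr [543.45882165 178.13567559] sides [130.10934091 132.99908482 129.73785226]
yaw [ -12.85584578 -104.22632597  165.91874504]
dish ((478.08154296875, -200.63539123535156), 80.05819702148438) ((477.7905578613281, -200.61106872558594), (156.9501953125, 158.47142028808594), 169.0076904296875)
wing px ((275.0, 295.0), (0.0, 0.0), 0.0)
[539.61513904 167.07152301] [[539.6151390394127, 167.0715230054067], [539.6151390394127, 167.0715230054067], [539.6151390394127, 167.0715230054067], [539.6151390394127, 167.0715230054067]]
hooks [[573.90344169 165.73468978  80.        ]
 [506.18993945 186.68882243  80.        ]]
```

View pics/crop.png

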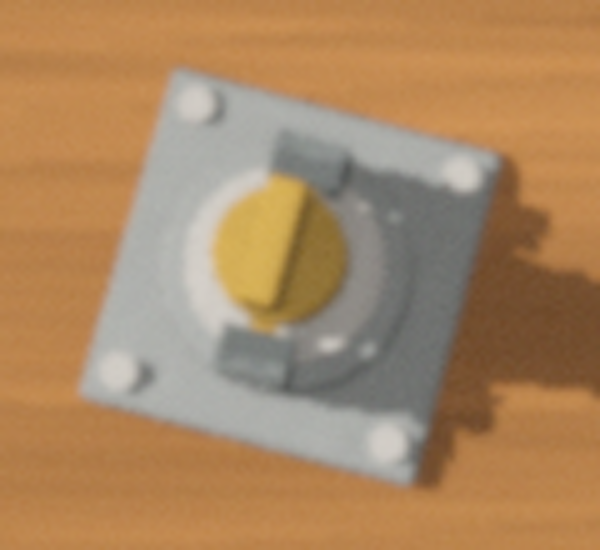

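The crop confirms the middle housing (flange 130 mm, cap between two hooks). Centre is about (543,178), axis about -13.5° yaw, dish centre about (478,-201). Moving over it.

```bash
for k in 1; do :; done
python3 -m handwheel '[[[0,0,0],[-0.031,-0.021,0],0],[[0,0,0],[-0.031,-0.021,0],0],[[0,0,0],[-0.031,-0.021,0],0],[[0,0,0],[-0.031,-0.021,0],0],[[0,0,0],[-0.031,-0.021,0],0]]'
python3 -m handwheel '[[[0,0,0],[-0.031,-0.021,0],0],[[0,0,0],[-0.031,-0.021,0],0],[[0,0,0],[-0.031,-0.021,0],0],[[0,0,0],[-0.031,-0.021,0],0],[[0,0,0],[-0.031,-0.021,0],0]]'
python3 -m handwheel '[[[0,0,0],[-0.031,-0.021,0],0],[[0,0,0],[-0.031,-0.021,0],0],[[0,0,0],[-0.031,-0.021,0],0],[[0,0,0],[-0.031,-0.021,0],0],[[0,0,-4.7],[0,0,0],0]]'
```

```text
clock: 0.57
eef_pos: [318.2, 467.6, 231.1]
tool_rot: [-3.141, -0.0, 2.824]
force: [0.9, 0.3, -0.0]
width: 85.3
gripper_force: 0.0
clock: 0.98
eef_pos: [432.6, 319.5, 231.2]
tool_rot: [-3.141, -0.0, 2.824]
force: [0.2, 0.4, 0.1]
width: 85.3
gripper_force: 0.0
clock: 1.4
eef_pos: [528.7, 193.4, 231.3]
tool_rot: [-3.137, 0.005, 2.895]
force: [1.2, -0.7, -0.3]
width: 85.4
gripper_force: 0.0
```

```bash
python3 - <<'E'
from h import *
s,i=wrist();im=i["pixels"];cv2.imwrite("pics/w1.png",im[:,:,::-1])
print(s["eef_pos"],s["tool_rot"],np.array(i["T_tool_cam"]).round(2).tolist())
print("exp cap top px",proj(i,[[543,178,138],[543,178,96]]))
E
```

```text
[528.66155017 193.43719101 231.25223038] [-3.13716622  0.00505692  2.89481027] [[-0.0, 0.95, 0.31, 77.78], [1.0, 0.0, -0.0, -0.17], [-0.0, 0.31, -0.95, -142.21], [0.0, 0.0, 0.0, 1.0]]
exp cap top px [[301.64494506 267.38071308]
 [304.39014963 244.26722047]]
```

View pics/w1.png

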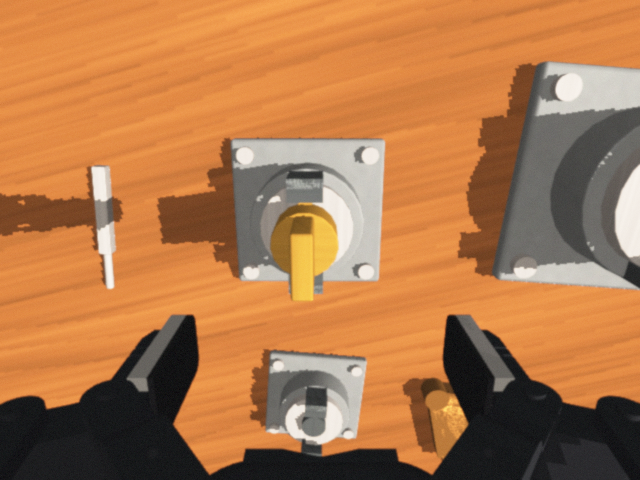

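The wrist view shows the capped housing at (305,215), wing at about x 291–314, y 219–300. The wing is close to aligned with the tool. I'll measure its centre and yaw from this view.

```bash
python3 - <<'E'
from h import *
s,i=wrist();im=i["pixels"];hsv=cv2.cvtColor(im,cv2.COLOR_RGB2HSV)
print("px rows",[(r,hsv[r,302].tolist()) for r in range(205,305,10)])
o=np.zeros((480,640),bool);o[195:310,260:350]=1
b=o&(hsv[...,0]>19)&(hsv[...,0]<32)&(hsv[...,1]>150)&(hsv[...,2]>60)
for r in range(216,302,6):
    c=np.where(b[r])[0];print(r,c.min() if len(c) else None,c.max() if len(c) else None,[int(hsv[r,x,2]) for x in range(284,324,3)])
g=(hsv[...,1]<80)&(hsv[...,2]>70);o[:]=0;o[125:290,220:400]=1
box=cv2.boxPoints(cv2.minAreaRect(big(g&o)));w=cast(i,box,12)[:,:2];e=np.diff(w,axis=0)
print(w.mean(0),np.linalg.norm(e,axis=1),np.degrees(np.arctan2(e[:,1],e[:,0])))
print("exp wing top corners",[proj(i,[543+a*.972+c*.233,178-a*.233+c*.972,138])[0].round().tolist() for a,c in((22,7),(22,-7),(-22,-7),(-22,7))])
E
```

```text
px rows [(205, [30, 6, 121]), (215, [18, 179, 134]), (225, [17, 187, 124]), (235, [19, 186, 126]), (245, [22, 174, 245]), (255, [22, 171, 245]), (265, [22, 173, 245]), (275, [21, 174, 246]), (285, [22, 172, 246]), (295, [22, 174, 246])]
216 None None [109, 109, 111, 111, 114, 128, 138, 145, 158, 156, 169, 176, 196, 240]
222 307 314 [196, 187, 166, 131, 133, 134, 154, 165, 234, 242, 233, 196, 190, 196]
228 309 323 [150, 123, 110, 114, 114, 124, 128, 139, 217, 245, 245, 245, 247, 234]
234 310 328 [145, 113, 119, 122, 124, 125, 123, 160, 219, 242, 244, 243, 242, 243]
240 309 330 [137, 204, 204, 206, 208, 207, 207, 217, 226, 243, 244, 245, 245, 245]
246 287 331 [153, 238, 241, 243, 245, 246, 245, 248, 222, 245, 246, 245, 245, 246]
252 287 331 [153, 237, 240, 243, 244, 246, 245, 248, 222, 243, 243, 242, 244, 243]
258 287 330 [152, 238, 240, 244, 246, 246, 245, 249, 221, 243, 243, 243, 244, 242]
264 287 328 [147, 238, 240, 245, 245, 246, 245, 248, 218, 241, 241, 242, 242, 242]
270 287 323 [144, 236, 240, 244, 246, 246, 245, 249, 221, 244, 244, 244, 244, 244]
276 287 316 [145, 237, 241, 244, 246, 246, 246, 249, 220, 244, 244, 236, 213, 204]
282 287 306 [135, 236, 241, 244, 246, 246, 246, 249, 195, 122, 119, 138, 203, 199]
288 287 306 [139, 237, 240, 245, 246, 246, 246, 249, 176, 122, 118, 173, 236, 235]
294 287 306 [143, 234, 241, 246, 246, 246, 246, 249, 158, 132, 119, 169, 231, 232]
300 287 306 [197, 234, 241, 246, 246, 246, 246, 250, 233, 235, 236, 238, 238, 235]
[545.34321364 177.05096217] [127.518652   133.29191967 142.28160179] [  76.39930142  -11.13315412 -103.5739889 ]
exp wing top corners [[308.0, 306.0], [285.0, 306.0], [283.0, 238.0], [307.0, 238.0]]
```

The expected wing outline matches to about 1–2 px, so the cap is at about (543,178) and its wing is parallel to the tool's x.

```bash
python3 - <<'E'
from h import *
s,i=wrist();M=R.from_euler("xyz",s["tool_rot"]).as_matrix()
print(s["eef_pos"],s["tool_rot"],np.degrees(s["tool_rot"][2]),s["force"])
print("tool delta",M.T@(np.array([543,178,103])-s["eef_pos"]))
E
```

```text
[524.31468211 200.42090901 230.97435206] [-3.14102399e+00 -3.25668014e-04  2.90196462e+00] 166.2703249006547 [-0.0660804   0.63956958 -0.12457705]
tool delta [-23.51449344 -17.2726911  127.97654391]
```

```bash
python3 -m handwheel '[[[0,0,0],[-0.0235,-0.0173,0],0],[[0,0,0],[0,0,0.025],0],[[0,0,0],[0,0,0.025],0],[[0,0,0],[0,0,0.02],0],[[0,0,0],[0,0,0],0]]'
python3 - <<'E'
from h import *
s,i=wrist();im=i["pixels"];cv2.imwrite("pics/w2.png",im[:,:,::-1])
print(s["eef_pos"],s["force"])
print(proj(i,[[543,178,138],s["eef_pos"]]))
E
```

```text
clock: 1.97
eef_pos: [538.4, 181.2, 157.6]
tool_rot: [-3.138, -0.007, 2.907]
force: [-1.5, -0.1, -0.5]
width: 85.3
gripper_force: 0.0
[538.43237794 181.24911    157.57514929] [-1.46626523 -0.09563021 -0.46257082]
[[315.53386783 306.82150362]
 [320.39810176 318.13764256]]
```

View pics/w2.png

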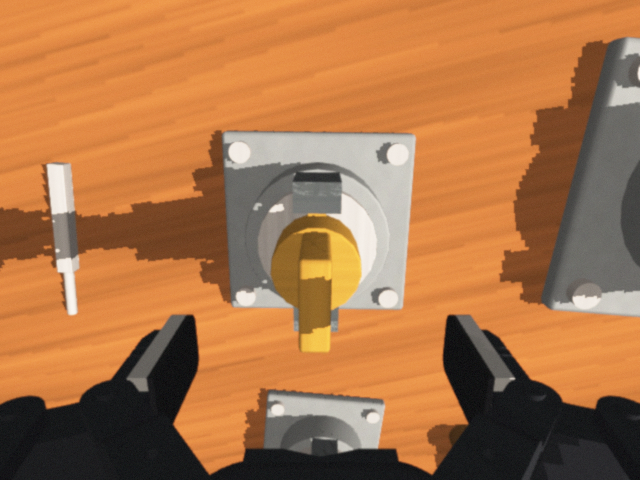

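The wing top's centre is at about (315,306), as predicted, and lies between the fingers (midline 320). Descending.

```bash
python3 -m handwheel '[[[0,0,0],[0,0,0.02],0],[[0,0,0],[0,0,0.02],0],[[0,0,0],[0,0,0.016],0],[[0,0,0],[0,0,0],0],[[0,0,0],[0,0,0],0]]'; python3 - <<'E'
from h import *
s=ctrl.read_state();M=R.from_euler("xyz",s["tool_rot"]).as_matrix()
print("tool delta",M.T@(np.array([543,178,103])-s["eef_pos"]),s["tool_rot"])
E
```

```text
clock: 2.43
eef_pos: [542.3, 181.3, 106.1]
tool_rot: [3.141, 0.0, 2.907]
force: [0.4, 0.5, 0.8]
width: 85.3
gripper_force: 0.0
tool delta [-1.41709189 -3.06717929  3.14542814] [3.14103970e+00 1.49242807e-04 2.90656047e+00]
```

```bash
python3 -m handwheel '[[[0,0,0],[-0.001,-0.003,0.002],0],[[0,0,0],[0,0,0],0],[[0,0,0],[0,0,0],0.5],[[0,0,0],[0,0,0],0.7],[[0,0,0],[0,0,0],0.75]]'; python3 -m handwheel '[[[0,0,0],[0,0,0],0.8],[[0,0,0],[0,0,0],0.85],[[0,0,0],[0,0,0],0.9],[[0,0,0],[0,0,0],1],[[0,0,0],[0,0,0],1]]'
```

```text
clock: 2.85
eef_pos: [542.9, 177.2, 103.9]
tool_rot: [3.141, 0.001, 2.906]
force: [-0.2, 0.3, -0.1]
width: 51.6
gripper_force: 0.0
clock: 3.27
eef_pos: [542.6, 177.3, 103.5]
tool_rot: [3.141, 0.0, 2.906]
force: [-1.6, 0.8, 3.1]
width: 13.4
gripper_force: 61.5
```

Gripped at 13.4 mm. Now pressing in small steps.

```bash
python3 -m handwheel '[[[0,0,0],[0,0,0.001],1],[[0,0,0],[0,0,0.001],1],[[0,0,0],[0,0,0],1],[[0,0,0],[0,0,0],1]]'; python3 -m handwheel '[[[0,0,0],[0,0,0.001],1],[[0,0,0],[0,0,0],1],[[0,0,0],[0,0,0],1]]'
```

```text
clock: 3.6
eef_pos: [542.7, 177.3, 101.4]
tool_rot: [3.141, 0.0, 2.906]
force: [-0.7, 0.8, 4.8]
width: 13.3
gripper_force: 61.5
clock: 3.85
eef_pos: [542.6, 177.2, 100.4]
tool_rot: [3.141, 0.0, 2.906]
force: [-0.6, 0.9, 4.5]
width: 13.4
gripper_force: 61.6
```

```bash
python3 -m handwheel '[[[0,0,0],[0,0,0.001],1],[[0,0,0],[0,0,0],1],[[0,0,0],[0,0,0],1]]'; python3 -m handwheel '[[[0,0,0],[0,0,0.001],1],[[0,0,0],[0,0,0],1],[[0,0,0],[0,0,0],1]]'
```

```text
clock: 4.1
eef_pos: [542.6, 177.3, 99.5]
tool_rot: [3.141, 0.0, 2.906]
force: [-1.4, -0.0, 6.4]
width: 13.1
gripper_force: 61.7
clock: 4.35
eef_pos: [542.7, 177.3, 98.6]
tool_rot: [3.141, 0.0, 2.906]
force: [-1.2, 0.1, 5.7]
width: 13.4
gripper_force: 61.8
```

```bash
python3 -m handwheel '[[[0,0,0],[0,0,0.001],1],[[0,0,0],[0,0,0],1],[[0,0,0],[0,0,0],1]]'
```

```text
clock: 4.6
eef_pos: [542.6, 177.3, 97.7]
tool_rot: [3.141, 0.0, 2.906]
force: [-1.5, 0.3, 7.2]
width: 13.5
gripper_force: 61.9
```

```bash
python3 -m handwheel '[[[0,0,0],[0,0,0.0008],1],[[0,0,0],[0,0,0],1],[[0,0,0],[0,0,0],1]]';python3 -m handwheel '[[[0,0,0],[0,0,0.0008],1],[[0,0,0],[0,0,0],1],[[0,0,0],[0,0,0],1]]'
```

```text
clock: 4.85
eef_pos: [542.7, 177.3, 96.9]
tool_rot: [3.141, 0.0, 2.906]
force: [-0.7, 0.2, 7.1]
width: 13.4
gripper_force: 62.0
clock: 5.1
eef_pos: [542.7, 177.3, 96.2]
tool_rot: [3.141, 0.0, 2.906]
force: [-1.4, 0.1, 6.2]
width: 13.2
gripper_force: 62.1
```

```bash
python3 -m handwheel '[[[0,0,0],[0,0,0.0008],1],[[0,0,0],[0,0,0],1],[[0,0,0],[0,0,0],1]]'
```

```text
clock: 5.35
eef_pos: [542.6, 177.3, 95.4]
tool_rot: [3.141, 0.0, 2.906]
force: [-2.6, 1.1, 8.8]
width: 13.3
gripper_force: 62.1
```

```bash
python3 -m handwheel '[[[0,0,0],[0,0,0.0008],1],[[0,0,0],[0,0,0],1],[[0,0,0],[0,0,0],1]]'
```

```text
clock: 5.6
eef_pos: [542.7, 177.3, 94.7]
tool_rot: [3.141, 0.0, 2.906]
force: [-1.1, -0.4, 8.6]
width: 13.5
gripper_force: 62.2
```

```bash
python3 -m handwheel '[[[0,0,0],[0,0,0.0008],1],[[0,0,0],[0,0,0],1],[[0,0,0],[0,0,0],1]]'
```

```text
clock: 5.85
eef_pos: [542.7, 177.3, 93.9]
tool_rot: [3.141, 0.0, 2.906]
force: [-1.3, 0.7, 9.1]
width: 13.2
gripper_force: 62.3
```

```bash
python3 -m handwheel '[[[0,0,0],[0,0,0.0008],1],[[0,0,0],[0,0,0],1],[[0,0,0],[0,0,0],1]]'
```

```text
clock: 6.1
eef_pos: [542.7, 177.3, 93.2]
tool_rot: [3.141, 0.0, 2.906]
force: [-2.1, 0.2, 9.6]
width: 13.5
gripper_force: 62.4
```

```bash
python3 -m handwheel '[[[0,0,0],[0,0,0.0008],1],[[0,0,0],[0,0,0],1],[[0,0,0],[0,0,0],1]]'
```

```text
clock: 6.35
eef_pos: [542.7, 177.3, 92.7]
tool_rot: [3.141, 0.0, 2.906]
force: [-1.7, 0.4, 11.4]
width: 13.2
gripper_force: 62.7
```

```bash
python3 -m handwheel '[[[0,0,0],[0,0,0.0008],1],[[0,0,0],[0,0,0],1],[[0,0,0],[0,0,0],1]]'
```

```text
clock: 6.6
eef_pos: [542.7, 177.3, 92.7]
tool_rot: [3.141, 0.001, 2.906]
force: [-4.8, 0.0, 17.7]
width: 13.3
gripper_force: 63.7
```

```bash
python3 -m handwheel '[[[0,0,0],[0,0,0.0008],1],[[0,0,0],[0,0,0],1],[[0,0,0],[0,0,0],1]]'
```

```text
clock: 6.85
eef_pos: [542.7, 177.3, 92.7]
tool_rot: [3.141, 0.001, 2.906]
force: [-5.9, -0.7, 24.5]
width: 13.1
gripper_force: 64.7
```

Bottomed at z = 92.7 (24.5 N). I'll ease off 0.8 mm, still on the ledge, and turn anticlockwise (negative about tool z).

```bash
python3 -m handwheel '[[[0,0,0],[0,0,-0.0009],1],[[0,0,-3],[0,0,0],1],[[0,0,-3],[0,0,0],1],[[0,0,-3],[0,0,0],1],[[0,0,0],[0,0,0],1]]'
```

```text
clock: 7.27
eef_pos: [543.2, 177.1, 92.7]
tool_rot: [3.141, 0.001, 3.065]
force: [-3.4, -0.2, 16.3]
width: 13.2
gripper_force: 63.4
```

Turned 9° and it moves freely. Carrying on.

```bash
python3 -m handwheel '[[[0,0,-5],[0,0,0],1],[[0,0,-5],[0,0,0],1],[[0,0,-5],[0,0,0],1],[[0,0,-5],[0,0,0],1],[[0,0,0],[0,0,0],1]]'; python3 - <<'E'
from h import *
print(ctrl.read_state()["torque"])
E
```

```text
clock: 7.68
eef_pos: [543.7, 177.5, 92.7]
tool_rot: [3.141, 0.003, -2.868]
force: [-1.6, 0.1, 15.2]
width: 13.1
gripper_force: 63.3
[-0.19500823  0.58069397  0.14765629]
```

```bash
python3 -m handwheel '[[[0,0,-5],[0,0,0],1],[[0,0,-5],[0,0,0],1],[[0,0,-5],[0,0,0],1],[[0,0,-5],[0,0,0],1],[[0,0,0],[0,0,0],1]]'
```

```text
clock: 8.1
eef_pos: [543.7, 177.8, 92.7]
tool_rot: [-3.141, 0.003, -2.519]
force: [-1.9, 0.5, 15.6]
width: 13.6
gripper_force: 63.3
```

```bash
python3 -m handwheel '[[[0,0,-5],[0,0,0],1],[[0,0,-5],[0,0,0],1],[[0,0,-5],[0,0,0],1],[[0,0,-5],[0,0,0],1],[[0,0,0],[0,0,0],1]]'
```

```text
clock: 8.52
eef_pos: [543.6, 177.9, 92.7]
tool_rot: [-3.14, 0.003, -2.17]
force: [-1.7, -0.3, 15.0]
width: 13.1
gripper_force: 63.3
```

```bash
python3 -m handwheel '[[[0,0,-5],[0,0,0],1],[[0,0,-5],[0,0,0],1],[[0,0,-5],[0,0,0],1],[[0,0,-5],[0,0,0],1],[[0,0,0],[0,0,0],1]]'
```

```text
clock: 8.93
eef_pos: [543.6, 178.0, 92.7]
tool_rot: [-3.14, 0.002, -1.821]
force: [-2.0, 0.3, 16.6]
width: 13.5
gripper_force: 63.3
```

Turned 89° with the depth held. Lifting carefully and watching for a snag.

```bash
python3 -m handwheel '[[[0,0,0],[0,0,-0.003],1],[[0,0,0],[0,0,-0.003],1],[[0,0,0],[0,0,-0.003],1],[[0,0,0],[0,0,0],1]]'
```

```text
clock: 9.27
eef_pos: [543.5, 177.9, 100.9]
tool_rot: [-3.14, 0.002, -1.824]
force: [0.6, 1.1, 4.6]
width: 13.2
gripper_force: 61.7
```

```bash
python3 -m handwheel '[[[0,0,0],[0,0,-0.002],1],[[0,0,0],[0,0,-0.002],1],[[0,0,0],[0,0,-0.002],1],[[0,0,0],[0,0,0],1]]'
```

```text
clock: 9.6
eef_pos: [543.2, 177.5, 106.3]
tool_rot: [-3.141, 0.001, -1.824]
force: [2.8, 2.1, 1.5]
width: 13.2
gripper_force: 61.2
```

```bash
python3 -m handwheel '[[[0,0,0],[0,0,-0.003],1],[[0,0,0],[0,0,-0.003],1],[[0,0,0],[0,0,-0.003],1],[[0,0,0],[0,0,-0.003],1],[[0,0,0],[0,0,0],1]]'
```

```text
clock: 10.02
eef_pos: [542.4, 176.8, 118.2]
tool_rot: [3.141, -0.0, -1.824]
force: [1.3, -0.3, -2.8]
width: 13.6
gripper_force: 60.5
```

Free: 2.8 N of weight is hanging. Up, and across to the dish.

```bash
python3 -m handwheel '[[[0,0,0],[0,0,-0.025],1],[[0,0,0],[0,0,-0.025],1],[[0,0,0],[0,0,-0.025],1],[[0,0,0],[0,0,-0.025],1],[[0,0,0],[0.01,0,0],1]]'
python3 -m handwheel '[[[0,0,0],[0.025,-0.003,0],1],[[0,0,0],[0.035,-0.003,0],1],[[0,0,0],[0.037,-0.003,0],1],[[0,0,0],[0.037,-0.003,0],1],[[0,0,0],[0.037,-0.003,0],1]]'
python3 -m handwheel '[[[0,0,0],[0.037,-0.003,0],1],[[0,0,0],[0.037,-0.003,0],1],[[0,0,0],[0.035,-0.003,0],1],[[0,0,0],[0.025,-0.003,0],1],[[0,0,0],[0,0,0],1]]'
python3 - <<'E'
from h import *
i=ctrl.get_image("scene");s,w=wrist();M=R.from_euler("xyz",s["tool_rot"]).as_matrix()
print(s["eef_pos"],s["tool_rot"],"delta",M.T@(np.array([478,-201,120])-s["eef_pos"]))
print("cap side px",proj(i,s["eef_pos"]),"dish wrist px",proj(w,[478,-201,4]))
a=np.hstack([cv2.resize(w["pixels"],(400,300)),cv2.resize(i["pixels"],(400,300))]);cv2.imwrite("pics/p3.png",a[:,:,::-1])
E
```

```text
clock: 10.43
eef_pos: [542.8, 171.2, 222.8]
tool_rot: [-3.134, 0.008, -1.821]
force: [0.7, 0.9, -2.9]
width: 13.4
gripper_force: 60.7
clock: 10.85
eef_pos: [510.0, -4.2, 216.9]
tool_rot: [3.14, -0.001, -1.824]
force: [1.2, 0.2, -2.9]
width: 13.3
gripper_force: 60.4
clock: 11.27
eef_pos: [486.6, -142.7, 216.4]
tool_rot: [3.138, -0.005, -1.834]
force: [-0.3, -0.3, -3.5]
width: 13.6
gripper_force: 60.5
[ 487.52773864 -138.87439225  216.6733009 ] [ 3.13887897e+00 -2.19209200e-03 -1.83120424e+00] delta [62.27213003 -7.05195021 96.79125925]
cap side px [[243.06289814 122.65975243]] dish wrist px [[312.15155085 121.18665528]]
```

View pics/p3.png

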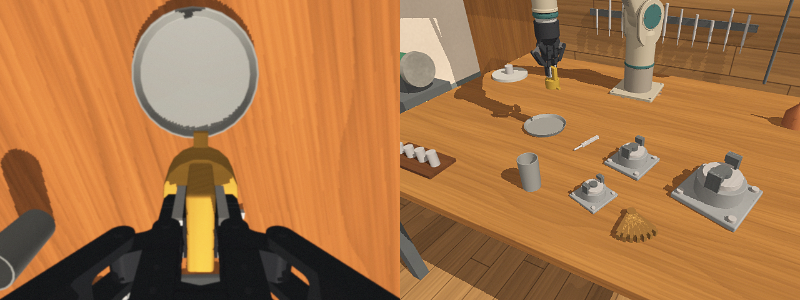

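Left (wrist): the cap is held and the dish is centred at about (196,72) in the half-size view, as predicted. Right (scene): the cap hangs upright. Centring over the dish and descending.

```bash
python3 -m handwheel '[[[0,0,0],[0.03,-0.0035,0],1],[[0,0,0],[0.025,-0.0035,0.02],1],[[0,0,0],[0.007,0,0.03],1],[[0,0,0],[0,0,0.03],1],[[0,0,0],[0,0,0.03],1]]'
python3 -m handwheel '[[[0,0,0],[0,0,0.02],1],[[0,0,0],[0,0,0.01],1],[[0,0,0],[0,0,0.01],1],[[0,0,0],[0,0,0],1],[[0,0,0],[0,0,0],1]]'
python3 - <<'E'
from h import *
s=ctrl.read_state();M=R.from_euler("xyz",s["tool_rot"]).as_matrix()
print(s["tool_rot"],"delta",M.T@(np.array([478,-201,43])-s["eef_pos"]))
E
```

```text
clock: 11.78
eef_pos: [480.9, -195.8, 106.7]
tool_rot: [-3.141, 0.001, -1.824]
force: [-0.3, -0.6, -3.1]
width: 13.3
gripper_force: 60.5
clock: 12.2
eef_pos: [481.6, -195.8, 68.3]
tool_rot: [-3.141, 0.0, -1.823]
force: [-0.3, 0.6, -2.5]
width: 13.2
gripper_force: 60.4
[-3.14106049e+00  2.18405887e-04 -1.82299039e+00] delta [ 5.90214984  2.19084985 25.34413204]
```

```bash
python3 -m handwheel '[[[0,0,0],[0.006,0.002,0.008],1],[[0,0,0],[0,0,0.008],1],[[0,0,0],[0,0,0.005],1],[[0,0,0],[0,0,0.002],1],[[0,0,0],[0,0,0],1]]'
```

```text
clock: 12.62
eef_pos: [477.3, -201.6, 44.5]
tool_rot: [3.141, 0.0, -1.824]
force: [-0.0, -0.1, -3.5]
width: 13.4
gripper_force: 60.5
```

```bash
python3 -m handwheel '[[[0,0,0],[0,0,0.001],1],[[0,0,0],[0,0,0],1],[[0,0,0],[0,0,0],1]]'
```

```text
clock: 12.87
eef_pos: [477.8, -201.6, 44.2]
tool_rot: [-3.141, 0.0, -1.824]
force: [0.4, -0.1, -4.1]
width: 13.2
gripper_force: 60.5
```

```bash
python3 -m handwheel '[[[0,0,0],[0,0,0.001],1],[[0,0,0],[0,0,0],1],[[0,0,0],[0,0,0],1]]'
```

```text
clock: 13.12
eef_pos: [477.6, -201.7, 43.0]
tool_rot: [-3.142, -0.0, -1.824]
force: [0.4, -0.1, -4.2]
width: 13.5
gripper_force: 60.5
```

```bash
python3 -m handwheel '[[[0,0,0],[0,0,0.001],1],[[0,0,0],[0,0,0],1],[[0,0,0],[0,0,0],1]]'
```

```text
clock: 13.37
eef_pos: [477.5, -201.7, 42.0]
tool_rot: [3.141, -0.0, -1.824]
force: [0.2, 0.6, -2.8]
width: 13.0
gripper_force: 60.5
```

```bash
python3 -m handwheel '[[[0,0,0],[0,0,0.001],1],[[0,0,0],[0,0,0],1],[[0,0,0],[0,0,0],1]]'
```

```text
clock: 13.62
eef_pos: [477.6, -201.7, 41.5]
tool_rot: [-3.141, -0.0, -1.824]
force: [-1.2, 1.2, 4.5]
width: 13.3
gripper_force: 61.4
```

```bash
python3 -m handwheel '[[[0,0,0],[0,0,0.001],1],[[0,0,0],[0,0,0],1],[[0,0,0],[0,0,0],1]]'
```

```text
clock: 13.87
eef_pos: [477.6, -201.7, 41.4]
tool_rot: [-3.141, -0.001, -1.824]
force: [-4.0, 1.4, 15.2]
width: 13.2
gripper_force: 63.3
```

Touchdown at 41.5. Ease off 1 mm, open, and retreat.

```bash
python3 -m handwheel '[[[0,0,0],[0,0,-0.001],1],[[0,0,0],[0,0,0],1],[[0,0,0],[0,0,0],0.6],[[0,0,0],[0,0,0],0.3],[[0,0,0],[0,0,0],0]]'; python3 -m handwheel '[[[0,0,0],[0,0,0],0],[[0,0,0],[0,0,0],0],[[0,0,0],[0,0,0],0],[[0,0,0],[0,0,-0.01],0],[[0,0,0],[0,0,-0.02],0]]'
```

```text
clock: 14.28
eef_pos: [477.7, -201.7, 40.8]
tool_rot: [-3.141, 0.0, -1.824]
force: [-0.8, -0.4, -0.5]
width: 49.0
gripper_force: 0.0
clock: 14.7
eef_pos: [476.1, -201.1, 70.1]
tool_rot: [3.137, 0.0, -1.824]
force: [-0.0, 0.5, 0.9]
width: 85.2
gripper_force: 0.0
```

```bash
python3 -m handwheel '[[[0,0,0],[0,0,-0.03],0],[[0,0,0],[0,0,-0.04],0],[[0,0,0],[0,0,-0.03],0],[[0,0,0],[0,0,0],0],[[0,0,0],[0,0,0],0]]'; python3 - <<'E'
from h import *
i=ctrl.get_image("scene");t=ctrl.get_image("top")
s,w=wrist();print(s["clock"],s["force"],s["qd"])
a=np.hstack([cv2.resize(i["pixels"][120:240,160:320],(400,300)),cv2.resize(w["pixels"],(400,300))]);cv2.imwrite("pics/p4.png",a[:,:,::-1])
E
```

```text
clock: 15.12
eef_pos: [478.7, -202.2, 173.5]
tool_rot: [-3.137, -0.001, -1.824]
force: [-0.5, -0.2, 0.0]
width: 85.2
gripper_force: 0.0
15.2167 [0.22705394 0.36855889 0.26484318] [-0.00586592  0.02490586  0.00983789  0.00917558  0.00191077 -0.00223692
 -0.00119181]
```

View pics/p4.png

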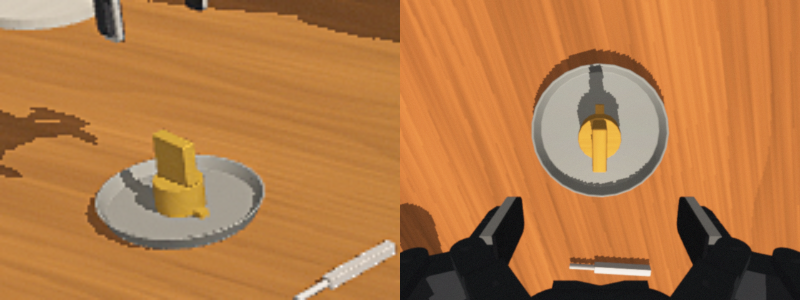

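The cap stands upright in the middle of the dish (left (180,190), right (600,135)), with the fingers clear above it. Handing in.

```bash
python3 -c "
from cell import ctrl
print(ctrl.finish_job())"
```

```text
the job is handed in; nothing more can be done
None
```

The cap was unlocked, lifted off, and set down upright in the middle of the dish without dropping it, and the job is handed in at about 15 s of robot time; the hand-in call returned no verdict.

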